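Tip out the bracket bin

ROBOT

A 6-joint arm with a two-finger parallel gripper is mounted at the origin on the work surface. World frame = base frame: x ahead of the robot, y to its left, z up, the work surface at z = 0. Lengths are in m, angles in rad, forces in N, time in s.
With the tool pointing down it reaches from about 0.325 to 0.775 m from the base axis. Payload 5.5 kg.
Tool frame: the origin (TCP) lies at the centre of the arm's flange, where the gripper is bolted on; the fingertips stand 173 mm ahead of it and the grasp point (between the pads) lies 155 mm ahead of it (arm.tips_ahead is the z of the fingertips in the tool frame, in m); z points along the fingers, y is the line along which they close (so a half turn about z gives the same grasp; the last joint's range is limited). The gripper opens to 85 mm and grips with 20 to 120 N. Pads are 22 mm wide; open, the fingers measure 114 mm over their backs; the gripper's body (76 mm by 85 mm) begins 54 mm behind the grasp point. The pads swing forward as they close: fully open they stand 13 mm farther back than shut.
Start: joints at [1.287, 0.091, 1.231, -0, 1.82, -0.057], TCP at [0.135, 0.585, 0.405] pointing down, gripper open.
Joint ranges: [-2.87, 2.87], [-0.86, 2.18], [0.17, 2.46], [-1.51, 4.65], [0.06, 2.69], [-2.65, 2.65]. Speed limits (rad/s): [2.57, 2.57, 3.01, 3.14, 3.14, 3.14].

INTERFACE

Orientations are given as a rotation vector (axis times angle).
In Python, from plant import arm gives the robot as it stands.
- The arm moves only by the tool step_arm, never from a script. Its argument "motion" is one flat list of numbers, 7 for each row, row after row: the turn, a rotation vector about the tool's x, y, z in rad, then the shift along the tool's x, y, z in m, then the closure, from -1 (fully open) to 1 (shut). A call has 1 to 8 rows; each row shifts and turns the commanded pose from where the row before left it, along the tool's axes as they then stand; what a row does not reach is not made up. A row lasts 1/10 s, in which the tool goes at most 50 mm and 8.59 degrees, less where a joint would pass 70% of its speed; a pose out of reach is approached as far as the arm can. A call is refused whole if a number of a shift passes 0.05 or a number of a turn 0.15, either way. A call with a gripper value outside its range is refused whole. The fingers move at their own pace and stop on an object; "grip_force" is the grip in N (left out, the last holds). Time passes only in rows, so rows that do not move let the fingers close. It gives the time, the measured TCP pose, the force, the opening and the grip force at its end, in the units of the state.
- arm.get_obs(): the state, without advancing time (a new reading comes with each control period).
- arm.capture(name): name is "scene" or "top" or "wrist"; returns a dict with "color" (384x512x3 uint8, red, green, blue), "K" (3x3 intrinsics, pixels), "camera_from_world" (4x4, takes a point from world to camera coordinates). Camera axes: x right, y down, z forward; pixel columns grow to the right and rows downward; lengths in m; the calibration is good to about 2 mm. A picture is of the moment at which its call begins. There is no depth.
- arm.close_job(): hands the job in; it is judged then, once.
Trained networks look in the newest picture that a camera, given by its name, has taken for a name from the list of things; names that differ only in an ending like _2 or _b are one class to them, and where a whole thing is asked for, a point or a joint stands for the part that bears it (a point fixed in the world has none). Each returns a list of dicts, best first, with "score" (0 to 1); they miss things now and then, are a little off and sometimes report something else, mostly with a low value. They report only what shows in the picture. A call takes as long as a camera call.
- arm.recognise(target, camera): "xyz" ([x, y, z] in m, in the coordinates of the camera as it stood for that picture, good to about 4 mm: the middle of the surface that is visible of it).
- arm.outline_of(target, camera): "mask" (384x512 bool, what is visible of it).
The state is a dict: "time_s": time; "q": joint angles; "qd": joint speeds; "effort": joint torques, N m; "eef_pos": TCP position; "tcp_rot": TCP orientation; "ft_force": force on the tool from outside, world axes, zero at the start; "moment": the same for the moment, N m; "finger_gap": finger opening in m; "finger_force": force on a finger pad.
Only numpy, scipy, OpenCV 4.12 (cv2) and the standard library are available. Lean on these libraries where they do the work, as an engineer would, in place of code of your own. Each camera call takes 0.05 s, during which the arm holds its last target. There are 200 camera calls.

TASK

On the bench stands a small rack with two grey tilt-out bins. Swing the wider bin fully forward to its stop and rake the aluminium U bracket out over its lip into the white tray in front, without flinging it; leave the bin swung forward and the bracket lying still inside the tray, clear of the bin. Leave the narrow bin shut and the things standing around where they are.

Things in the scene. Friction and masses are not known exactly. Their poses are not given: they have to be found in the camera images.
- wide_bin (a joint): hinge of the wide tilt bin (rad): 0 shut (its front wall upright), grows as it swings forward towards the robot, stop at 1.45 (its front wall then is a ramp, rising 7 degrees towards the lip). A stiff friction hinge (0.6 N m) without spring: it stays where it is left.
- narrow_bin (a joint): hinge of the narrow tilt bin beside it, same kind: 0 shut. It stays shut. It is 90 mm wide and holds steel posts; the two bins swap sides from start to start.
- wide_hinge (a point): fixed point on the wide bin's hinge axis, mid-width, 22 mm above the bench: lower outer edge of the bin's front wall. Fixed axes: x level, from the bin's front into the rack (away from the tray), y along the hinge, z up. The bin is 150 mm wide outside, 142 inside, grey plastic; floor 5 mm thick, 90 mm deep, square to the front wall; side walls 55 mm deep; no back wall, open on top.
- wide_rim (a point): middle of the wide bin's rim, a 10 mm round bead along the top of its front wall, flush with its inner face (wall 5 mm thick), 150 mm from the hinge. Moves with the bin: x = inward normal of the front wall, z from hinge to rim. Fingers can go in behind it from above and draw it forward: when shut, a gap about 50 mm wide lies between the rim and the rack's hood, whose top is 14 mm below the rim.
- bracket_center (a point): middle of the loose aluminium U bracket's envelope, 45 x 60 x 104 mm (its x, y, z), 0.15 to 0.33 kg. An 8 mm web closes its -x side; 8 mm flanges stand at its +z and -z ends, 88 mm apart inside. At first it stands in the wide bin, web against the front wall, its top 41 mm below the rim. With the bin forward it lies on its web on the ramp, flanges up, +z flange nearest the lip.
- tray: fixed white plastic tray in front of the wide bin, 200 x 230 mm, 22 mm high, walls and floor 4 mm thick. Origin: centre of its underside, on the bench; x (200 mm side) points roughly towards the rack, y along it. The swung-out bin's lip reaches over its rack-side wall, about 13 mm above it.
- bottle_c (a point): bystander: a white plastic bottle, 64 mm in diameter, 150 mm tall; this point is half-way up its axis. Leave it.
- driver_grip (a point): bystander: a screwdriver lying on the bench, about 200 mm long; this point is on its handle. Leave it.
- core_c (a point): bystander: a grey rock core standing upright, 50 mm in diameter, 70 mm tall; this point is half-way up its axis. Leave it.

How it is judged:
By the outcome, as a careful person would: the job done as asked, in the order asked, and still so for the second after the job is handed in, with the robot touching nothing.
It also fails if it takes over 67 s, if anything falls off the work surface, if the arm or the gripper's body presses on something with over 40 N, if the wrist force passes 120 N, or if a joint passes its speed limit or range.

## Working session

There is one attempt and no reset: what is moved stays moved. The work goes in short steps, Python scripts to look and compute and a tool call to move; the robot and the scene stay as the last step left them, time stands still between calls to the robot, and variables do not carry over. Pictures are saved under pics/ and viewed, at most 10 in all, crops included, and the job is handed in when it is done.

Besides the shell and the picture viewer there is one more tool, called after "Emit:" as name(argument=value, ...) on one line, values as JSON. step_arm: Moves the arm, as the interface text tells. Its arguments: {"type":"object","properties":{"motion":{"type":"array","items":{"type":"number"}},"grip_force":{"type":"number"}},"required":["motion"]}

```bash
mkdir -p pics; ls
cat > h.py <<'E'
import numpy as np,cv2
from plant import arm
from scipy.spatial.transform import Rotation as R
def w(c,p):
    T=np.linalg.inv(c["camera_from_world"]); return T[:3,:3]@np.array(p)+T[:3,3]
def px(c,p):
    q=c["camera_from_world"]@np.append(p,1); q=c["K"]@q[:3]; return q[:2]/q[2]
def onplane(c,uv,z):
    T=np.linalg.inv(c["camera_from_world"]); d=T[:3,:3]@np.linalg.solve(c["K"],[uv[0],uv[1],1]); o=T[:3,3]
    return o+d*(z-o[2])/d[2]
E
python3 - <<'E'
from h import *
ims=[]
for n in("scene","top"):
    c=arm.capture(n); ims.append(cv2.cvtColor(c["color"],cv2.COLOR_RGB2BGR))
    np.savez(n,**c)
    print(n,"cam at",np.linalg.inv(c["camera_from_world"])[:3,3])
    for t in("wide_bin","wide_rim","narrow_bin","bracket_center","tray","bottle_c","driver_grip","core_c"):
        r=arm.recognise(t,n)
        print(t,[(np.round(w(c,x["xyz"]),3),round(x["score"],2)) for x in r[:2]])
im=np.vstack(ims); 
cv2.imwrite("pics/a.png",cv2.resize(ims[0],(800,600)));cv2.imwrite("pics/b.png",cv2.resize(ims[1],(800,600)))
print(arm.get_obs())
E
```

```text
pics
scene cam at [1.0451461  0.71142773 0.94876583]
wide_bin [(array([0.659, 0.112, 0.149]), 0.72), (array([0.426, 0.082, 0.005]), 0.29)]
wide_rim [(array([0.662, 0.108, 0.156]), 0.67)]
narrow_bin [(array([ 0.691, -0.028,  0.151]), 0.64), (array([ 0.534, -0.315,  0.019]), 0.49)]
bracket_center [(array([0.676, 0.147, 0.134]), 0.62), (array([ 0.53 , -0.315,  0.019]), 0.31)]
tray [(array([0.426, 0.08 , 0.007]), 0.85)]
bottle_c [(array([0.646, 0.361, 0.096]), 0.69)]
driver_grip [(array([ 0.531, -0.316,  0.018]), 0.48), (array([ 0.692, -0.028,  0.152]), 0.4)]
core_c [(array([ 0.533, -0.314,  0.018]), 0.35)]
top cam at [0.48947318 0.00501309 1.51049404]
wide_bin [(array([0.427, 0.07 , 0.006]), 0.71), (array([0.677, 0.138, 0.034]), 0.64)]
wide_rim [(array([0.683, 0.143, 0.032]), 0.62), (array([ 0.781, -0.176,  0.07 ]), 0.48)]
narrow_bin [(array([ 0.718, -0.011,  0.035]), 0.55)]
bracket_center [(array([0.684, 0.136, 0.13 ]), 0.54)]
tray [(array([0.426, 0.07 , 0.004]), 0.56)]
bottle_c []
driver_grip [(array([ 0.523, -0.322,  0.022]), 0.71)]
core_c [(array([ 0.781, -0.177,  0.071]), 0.67)]
{'time_s': 0.9, 'q': array([ 1.28727286e+00,  9.11073932e-02,  1.23067102e+00,  2.43169919e-05,
        1.81977970e+00, -5.67258649e-02]), 'qd': array([ 0.00026674,  0.0001521 ,  0.00055254,  0.00087418, -0.00040629,
        0.00176708]), 'effort': array([-4.52178301e-05, -4.58478034e+01, -4.18090189e+01, -1.20858231e-04,
        1.14453764e-03,  5.62230156e-06]), 'eef_pos': array([0.13493471, 0.58465496, 0.40468717]), 'tcp_rot': array([-3.55478487e-01, -3.12139876e+00, -5.97404152e-05]), 'ft_force': array([ 0.12903691,  0.29457335, -0.31015413]), 'moment': array([-0.0225308 , -0.02289854, -0.03407731]), 'finger_force': 0.0, 'finger_gap': 0.0854258393576307}
```

View pics/a.png

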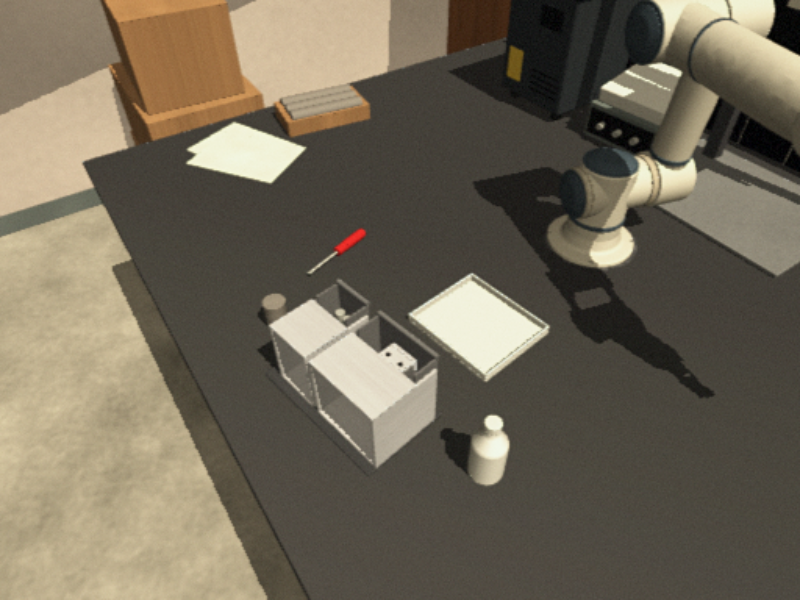

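View pics/b.png

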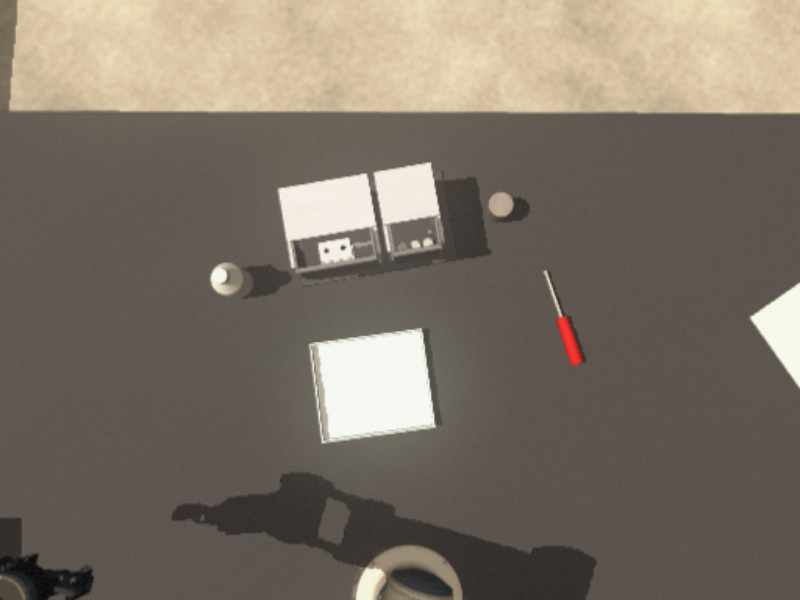

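Both views show the wide bin on the left (+y), with its rim at about (295,270)-(378,260) in the top view. The bracket is at (336,250), the tray at (373,385), and the narrow bin is on the right. I'll zoom in for the rim ends.

Run:
```python
from h import *
a=np.load("top.npz"); b=np.load("scene.npz")
A=cv2.resize(cv2.cvtColor(a["color"][95:185,170:300],cv2.COLOR_RGB2BGR),None,fx=4,fy=4,interpolation=cv2.INTER_CUBIC)
B=cv2.resize(cv2.cvtColor(b["color"][170:300,165:295],cv2.COLOR_RGB2BGR),(360,360),interpolation=cv2.INTER_CUBIC)
im=np.zeros((360,880,3),np.uint8); im[:360,:520]=A; im[:,520:]=B
cv2.imwrite("pics/c.png",cv2.resize(im,(800,327)))
```

```text
(no output)
```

View pics/c.png

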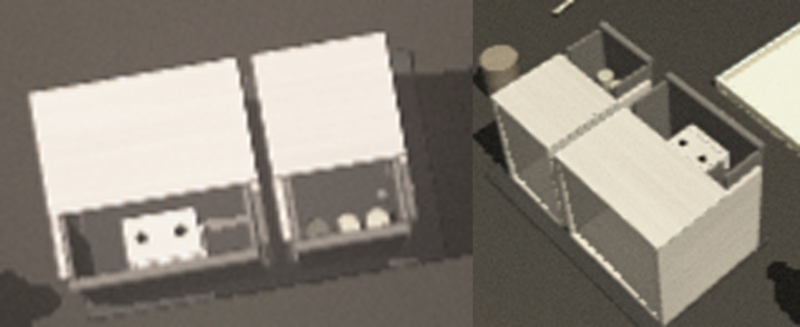

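Run:
```python
from h import *
a=np.load("top.npz"); b=np.load("scene.npz")
for c,ps in((a,[(189.2,173.1),(243.4,165.4)]),(b,[(279.9,228.4),(242.2,201)])):
    P=[onplane(c,p,0.174) for p in ps]; d=P[1]-P[0]
    print(np.round(P,4),np.linalg.norm(d),np.degrees(np.arctan2(d[0],-d[1])), (P[0]+P[1])/2)
P=[onplane(a,(170+x/3.636,95+y/3.636),0.131) for x,y in((122,220),(204,210),(204,262),(130,268))]
print(np.round(P,4))
# tray rim corners in top pic 800->512
Q=[onplane(a,(.64*x,.64*y),0.022) for x,y in((311,345),(422,329),(435,426),(322,441))]
print(np.round(Q,4),np.mean(Q,0))
d=Q[1]-Q[0];print(np.degrees(np.arctan2(d[0],-d[1])))
```

```text
[[0.6387 0.2058 0.174 ]
 [0.661  0.0517 0.174 ]] 0.15571764032439375 8.248885581108851 [0.64987579 0.12871467 0.174     ]
[[0.6404 0.2075 0.174 ]
 [0.6698 0.0645 0.174 ]] 0.14598217381890483 11.606712871817713 [0.65507697 0.13602809 0.174     ]
[[0.6956 0.1705 0.131 ]
 [0.7039 0.1042 0.131 ]
 [0.6616 0.104  0.131 ]
 [0.6566 0.1638 0.131 ]]
[[ 0.5047  0.1961  0.022 ]
 [ 0.5373 -0.0278  0.022 ]
 [ 0.3427 -0.0539  0.022 ]
 [ 0.3128  0.1724  0.022 ]] [0.42435828 0.07169994 0.022     ]
8.270596938473911
```

```bash
cat >> h.py <<'E'
def plan(wps,cl=1,p=None,Rm=None):
    """wps: list of (pos, RotMatrix-or-yaw of tool y with tool down, rows)."""
    o=arm.get_obs()
    p=np.array(o["eef_pos"]) if p is None else p; Rm=R.from_rotvec(o["tcp_rot"]) if Rm is None else Rm
    for tp,tr,n in wps:
        tp=np.array(tp); tr=tr if isinstance(tr,R) else down(tr)
        rv=(Rm.inv()*tr).as_rotvec()/n; rv=np.round(rv,3)
        for k in range(n):
            d=np.round(Rm.inv().apply((tp-p)/(n-k)),3)   # shift in frame at row start after turn
            R2=Rm*R.from_rotvec(rv); d=np.round(R2.inv().apply((tp-p)/(n-k)),3)
            print(", ".join("%g"%x for x in [*rv,*d,cl]),",")
            p=p+R2.apply(d); Rm=R2
        print("--",np.round(p,4))
    return p,Rm
def down(deg,pitch=0,):
    a=np.radians(deg); y=np.array([np.cos(a),np.sin(a),0]); z=np.array([0,0,-1.])
    return R.from_matrix(np.c_[np.cross(y,z),y,z])
E
python3 - <<'E'
from h import *
print(arm.tips_ahead)
plan([((0.680,0.136,0.40),98.3,16)])
E
```

```text
0.1734
0, -0, -0.023, -0.039, -0.021, 0, 1 ,
0, -0, -0.023, -0.039, -0.021, 0, 1 ,
0, -0, -0.023, -0.038, -0.022, 0, 1 ,
0, -0, -0.023, -0.037, -0.023, 0, 1 ,
0, -0, -0.023, -0.037, -0.024, 0, 1 ,
0, -0, -0.023, -0.036, -0.025, 0, 1 ,
0, -0, -0.023, -0.036, -0.026, 0, 1 ,
0, -0, -0.023, -0.035, -0.027, 0.001, 1 ,
0, -0, -0.023, -0.035, -0.027, 0, 1 ,
0, -0, -0.023, -0.034, -0.028, 0.001, 1 ,
0, -0, -0.023, -0.033, -0.029, 0, 1 ,
0, -0, -0.023, -0.033, -0.03, 0.001, 1 ,
0, -0, -0.023, -0.032, -0.03, 0, 1 ,
0, -0, -0.023, -0.031, -0.031, 0.001, 1 ,
0, -0, -0.023, -0.031, -0.032, 0, 1 ,
0, -0, -0.023, -0.03, -0.033, 0.001, 1 ,
-- [0.6804 0.1361 0.3997]
```

Emit:
step_arm(motion=[0, 0, -0.023, -0.039, -0.021, 0, 1, 0, 0, -0.023, -0.039, -0.021, 0, 1, 0, 0, -0.023, -0.038, -0.022, 0, 1, 0, 0, -0.023, -0.037, -0.023, 0, 1, 0, 0, -0.023, -0.037, -0.024, 0, 1, 0, 0, -0.023, -0.036, -0.025, 0, 1, 0, 0, -0.023, -0.036, -0.026, 0, 1, 0, 0, -0.023, -0.035, -0.027, 0.001, 1], grip_force=40)

```text
time_s: 1.7
eef_pos: [0.4027, 0.3526, 0.4041]
tcp_rot: [0.066, 3.14, 0.001]
ft_force: [0.8, 0.4, 0.6]
finger_gap: 0.0001
finger_force: 0.0
```

Emit:
step_arm(motion=[0, 0, -0.023, -0.035, -0.027, 0, 1, 0, 0, -0.023, -0.034, -0.028, 0, 1, 0, 0, -0.023, -0.033, -0.029, 0, 1, 0, 0, -0.023, -0.033, -0.03, 0.001, 1, 0, 0, -0.023, -0.032, -0.03, 0, 1, 0, 0, -0.023, -0.031, -0.031, 0.001, 1, 0, 0, -0.023, -0.031, -0.032, 0, 1, 0, 0, -0.023, -0.03, -0.033, 0.001, 1])

```text
time_s: 2.5
eef_pos: [0.6711, 0.1223, 0.4008]
tcp_rot: [-0.223, 3.133, 0.0]
ft_force: [0.1, 0.7, 0.7]
finger_gap: 0.0001
finger_force: 0.0
```

Emit:
step_arm(motion=[0, 0, 0, 0, 0, 0, 1, 0, 0, 0, 0, 0, 0, 1])

```text
time_s: 2.7
eef_pos: [0.6707, 0.1227, 0.3994]
tcp_rot: [0.218, -3.132, -0.0]
ft_force: [-0.8, 0.5, -0.9]
finger_gap: -0.0001
finger_force: 0.0
```

Run:
```python
from h import *
c=arm.capture("wrist"); np.savez("w1",**c)
o=arm.get_obs(); print(o["eef_pos"],down(98.3).inv()*R.from_rotvec(o["tcp_rot"]).as_rotvec() if 0 else (down(98.3).inv()*R.from_rotvec(o["tcp_rot"])).as_rotvec(),o["finger_gap"],o["time_s"],o["q"])
im=cv2.cvtColor(c["color"],cv2.COLOR_RGB2BGR)
for t in("wide_rim","bracket_center"):
    print(t,[(np.round(w(c,x["xyz"]),3),x["score"]) for x in arm.recognise(t,"wrist")[:2]])
for k,v in enumerate((-.075,0,.075)):
    p=np.array([.652-.144*v,.132+.99*v,.174]); print(px(c,p))
cv2.imwrite("pics/d.png",cv2.resize(im,(800,600)))
```

```text
[0.66993008 0.12369315 0.40032311] [-0.00052511  0.00083144  0.00409476] 0.00010778802262947444 2.75 [ 1.32523951e-01  3.18057815e-01  9.81088293e-01  5.36309968e-04
  1.84328331e+00 -1.57889582e+00]
wide_rim [(array([0.658, 0.133, 0.133]), 0.72)]
bracket_center [(array([0.685, 0.143, 0.131]), 0.73), (array([0.688, 0.156, 0.135]), 0.19)]
[160.26767566 188.15287287]
[269.80158408 187.56573092]
[379.46819068 186.97787767]
```

View pics/d.png

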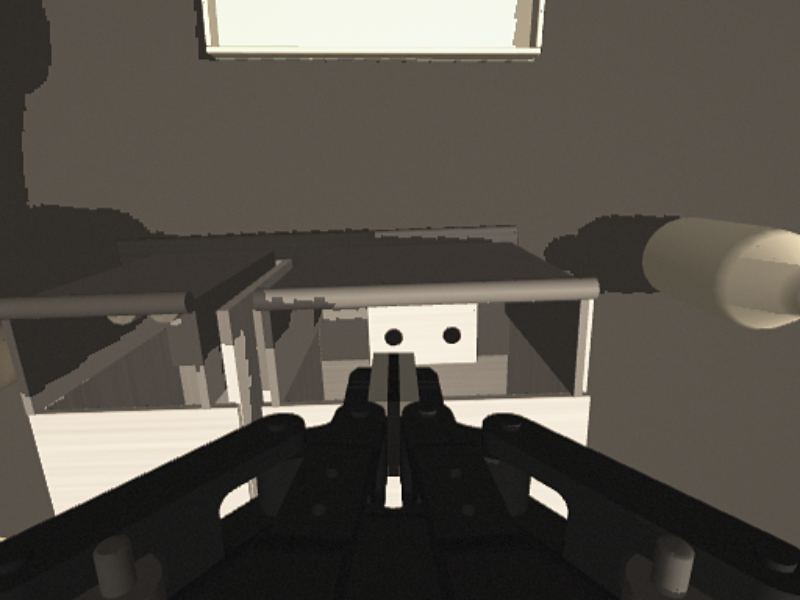

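```bash
cat >> h.py <<'E'
YAW=9.0
M=np.array([0.6516,0.1346,0.0]); U=np.array([np.cos(np.radians(YAW)),np.sin(np.radians(YAW)),0]); V=np.array([-U[1],U[0],0])
def P(u,v,ztip): return M+U*u+V*v+np.array([0,0,ztip+.1734])   # tool pointing down, tips at ztip
E
python3 - <<'E'
from h import *
w=[(P(.030,0,.226),99,2),(P(.030,0,.150),99,4)]
p,Rm=plan(w)
n=24
arc=[]
for k in range(0,n+1):
    t=1.47*k/n; r=.128+.014*k/n
    arc.append((P(-r*np.sin(t)+.005*np.cos(t)+.011,0,.022+r*np.cos(t)+.005*np.sin(t)),99,1 if k else 2))
plan(arc,p=p,Rm=Rm)
E
```

```text
0, 0, -0.007, -0.007, 0.006, 0.001, 1 ,
0, 0, -0.007, -0.007, 0.007, 0.001, 1 ,
-- [0.681  0.1396 0.3995]
0, 0, -0, -0, -0, 0.019, 1 ,
0, 0, -0, -0, -0, 0.019, 1 ,
0, 0, -0, -0, -0, 0.019, 1 ,
0, 0, -0, -0, -0, 0.019, 1 ,
-- [0.6811 0.1397 0.3235]
0, 0, -0, 0.007, -0, 0, 1 ,
0, 0, -0, 0.007, -0, 0, 1 ,
-- [0.6673 0.1375 0.3235]
0, 0.001, -0.001, 0.008, -0, -0.001, 1 ,
-- [0.6594 0.1362 0.3245]
0, -0, 0, 0.008, -0, 0, 1 ,
-- [0.6515 0.135  0.3245]
0, -0, 0, 0.008, -0, 0.001, 1 ,
-- [0.6436 0.1337 0.3235]
0, -0, 0, 0.008, -0, 0, 1 ,
-- [0.6357 0.1325 0.3235]
0, -0, 0, 0.008, -0, 0.002, 1 ,
-- [0.6278 0.1312 0.3215]
0, -0, 0, 0.008, -0, 0.002, 1 ,
-- [0.6199 0.13   0.3195]
0, -0, 0, 0.007, -0, 0.002, 1 ,
-- [0.6129 0.1289 0.3175]
0, -0, 0, 0.008, -0, 0.003, 1 ,
-- [0.605  0.1276 0.3145]
0, -0, 0, 0.007, -0, 0.003, 1 ,
-- [0.5981 0.1265 0.3115]
0, -0, 0, 0.008, -0, 0.004, 1 ,
-- [0.5902 0.1253 0.3075]
0, -0, 0, 0.007, -0, 0.004, 1 ,
-- [0.5833 0.1242 0.3035]
0, -0, 0, 0.007, -0, 0.005, 1 ,
-- [0.5764 0.1231 0.2985]
0, -0, 0, 0.006, -0, 0.005, 1 ,
-- [0.5705 0.1221 0.2935]
0, -0, 0, 0.007, -0, 0.005, 1 ,
-- [0.5636 0.121  0.2885]
0, -0, 0, 0.006, -0, 0.006, 1 ,
-- [0.5576 0.1201 0.2825]
0, -0, 0, 0.005, -0, 0.006, 1 ,
-- [0.5527 0.1193 0.2765]
0, -0, 0, 0.005, -0, 0.007, 1 ,
-- [0.5478 0.1185 0.2695]
0, -0, 0, 0.005, -0, 0.007, 1 ,
-- [0.5428 0.1177 0.2625]
0, -0, 0, 0.005, -0, 0.007, 1 ,
-- [0.5379 0.117  0.2555]
0, -0, 0, 0.004, -0, 0.008, 1 ,
-- [0.5339 0.1163 0.2475]
0, -0, 0, 0.003, -0, 0.008, 1 ,
-- [0.531  0.1159 0.2395]
0, -0, 0, 0.003, -0, 0.008, 1 ,
-- [0.528  0.1154 0.2315]
0, -0, 0, 0.003, -0, 0.008, 1 ,
-- [0.525  0.1149 0.2235]
0, -0, 0, 0.002, -0, 0.009, 1 ,
-- [0.5231 0.1146 0.2145]
```

Emit:
step_arm(motion=[0, 0, -0.007, -0.007, 0.006, 0, 1, 0, 0, -0.007, -0.007, 0.007, 0.001, 1, 0, 0, 0, 0, 0, 0, 1, 0, 0, 0, 0, 0, 0.019, 1, 0, 0, 0, 0, 0, 0.019, 1, 0, 0, 0, 0, 0, 0.019, 1, 0, 0, 0, 0, 0, 0.019, 1, 0, 0, 0, 0, 0, 0, 1])

```text
time_s: 3.65
eef_pos: [0.6814, 0.1389, 0.3196]
tcp_rot: [0.244, -3.126, 0.001]
ft_force: [-0.8, 0.4, -1.0]
finger_gap: 0.0003
finger_force: 0.0
```

Emit:
step_arm(motion=[0, 0, 0, 0.007, 0, -0.001, 1, 0, 0, 0, 0.007, 0, -0.001, 1, 0, 0, 0, 0.008, 0, -0.001, 1, 0, 0, 0, 0.008, 0, 0, 1, 0, 0, 0, 0.008, 0, 0.001, 1, 0, 0, 0, 0.008, 0, 0, 1, 0, 0, 0, 0.008, 0, 0.001, 1, 0, 0, 0, 0.008, 0, 0.002, 1])

```text
time_s: 4.45
eef_pos: [0.6205, 0.1288, 0.3247]
tcp_rot: [-0.243, 3.126, 0.0]
ft_force: [5.0, 0.1, -2.0]
finger_gap: -0.0
finger_force: 2.3
```

Emit:
step_arm(motion=[0, 0, 0, 0.007, 0, 0.002, 1, 0, 0, 0, 0.008, 0, 0.003, 1, 0, 0, 0, 0.007, 0, 0.003, 1, 0, 0, 0, 0.008, 0, 0.004, 1])

```text
time_s: 4.85
eef_pos: [0.5909, 0.1241, 0.3129]
tcp_rot: [-0.243, 3.126, 0.0]
ft_force: [4.2, -0.8, -0.4]
finger_gap: 0.0
finger_force: 2.0
```

Emit:
step_arm(motion=[0, 0, 0, 0.007, 0, 0.006, 1, 0, 0, 0, 0.007, 0, 0.007, 1, 0, 0, 0, 0.006, 0, 0.006, 1, 0, 0, 0, 0.007, 0, 0.005, 1, 0, 0, 0, 0.006, 0, 0.006, 1, 0, 0, 0, 0.005, 0, 0.006, 1])

```text
time_s: 5.45
eef_pos: [0.5531, 0.1183, 0.2741]
tcp_rot: [-0.243, 3.132, -0.0]
ft_force: [3.7, -1.2, 1.8]
finger_gap: -0.0001
finger_force: 1.5
```

Run:
```python
from h import *
o=arm.get_obs();print(o["eef_pos"],o["ft_force"])
c=arm.capture("scene")
cv2.imwrite("pics/e.png",cv2.resize(cv2.cvtColor(c["color"][130:310,150:390],cv2.COLOR_RGB2BGR),(720,540),interpolation=cv2.INTER_CUBIC))
```

```text
[0.55305034 0.11830484 0.27413168] [ 3.70965199 -1.22248488  1.76721023]
```

View pics/e.png

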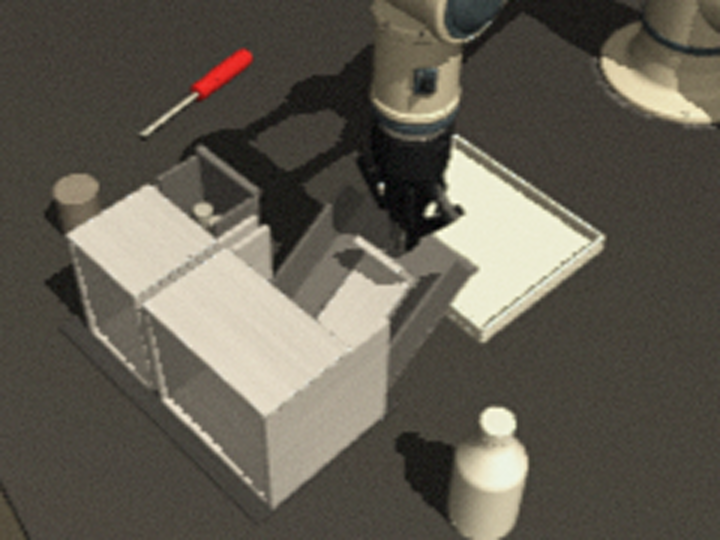

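The bin is about halfway, with the finger behind the rim at (410,235). The narrow bin is shut and the bracket is seated at (370,275). I'll continue the swing.

Emit:
step_arm(motion=[0, 0, 0, 0.005, 0, 0.006, 1, 0, 0, 0, 0.005, 0, 0.006, 1, 0, 0, 0, 0.005, 0, 0.007, 1, 0, 0, 0, 0.004, 0, 0.008, 1, 0, 0, 0, 0.003, 0, 0.008, 1, 0, 0, 0, 0.003, 0, 0.008, 1])

```text
time_s: 6.1
eef_pos: [0.5284, 0.1145, 0.2309]
tcp_rot: [0.244, -3.132, 0.0]
ft_force: [2.4, -0.3, 1.3]
finger_gap: -0.0002
finger_force: 1.1
```

Emit:
step_arm(motion=[0, 0, 0, 0.002, 0, 0.007, 1, 0, 0, 0, 0.001, 0, 0.005, 1, 0, 0, 0, 0, 0, 0.003, 1])

```text
time_s: 6.4
eef_pos: [0.5254, 0.1141, 0.2166]
tcp_rot: [0.243, -3.13, 0.0]
ft_force: [-6.3, -1.9, 18.8]
finger_gap: -0.0001
finger_force: 8.2
```

Emit:
step_arm(motion=[0, 0, 0, 0, 0, 0.002, 1, 0, 0, 0, 0, 0, 0, 1, 0, 0, 0, 0, 0, -0.015, 1, 0, 0, 0, 0, 0, -0.04, 1, 0, 0, 0, 0, 0, -0.04, 1, 0, 0, 0, 0, 0, 0, 1])

```text
time_s: 7.0
eef_pos: [0.5266, 0.1143, 0.317]
tcp_rot: [-0.243, 3.122, 0.001]
ft_force: [0.5, -0.1, 0.4]
finger_gap: -0.0002
finger_force: 0.0
```

Emit:
step_arm(motion=[0, 0, 0.143, 0, 0, -0.01, 0, 0, 0, 0.143, 0, 0, -0.01, 0, 0, 0, 0.143, 0, 0, -0.01, 0, 0, 0, 0.143, 0, 0, 0, 0, 0, 0, 0.143, 0, 0, 0, 0, 0, 0, 0.143, 0, 0, 0, 0, 0, 0, 0.143, 0, 0, 0, 0, 0, 0, 0.143, 0, 0, 0, 0])

```text
time_s: 7.8
eef_pos: [0.5257, 0.1141, 0.3392]
tcp_rot: [-1.498, -2.76, 0.001]
ft_force: [-0.1, 0.5, -0.1]
finger_gap: 0.0431
finger_force: 0.0
```

Emit:
step_arm(motion=[0, 0, 0.143, 0, 0, 0, 0, 0, 0, 0.143, 0, 0, 0, 0, 0, 0, 0.143, 0, 0, 0, 0, 0, 0, 0, 0, 0, 0, 0])

```text
time_s: 8.2
eef_pos: [0.5257, 0.1141, 0.3393]
tcp_rot: [-2.046, -2.383, 0.001]
ft_force: [-0.6, -0.4, -0.1]
finger_gap: 0.0428
finger_force: 0.0
```

Run:
```python
from h import *
c=arm.capture("wrist"); o=arm.get_obs()
print(o["eef_pos"],(down(9).inv()*R.from_rotvec(o["tcp_rot"])).as_rotvec(),o["finger_gap"],o["time_s"],o["q"][5])
im=cv2.cvtColor(c["color"],cv2.COLOR_RGB2BGR)
np.savez("w2",**c)
for t in("wide_rim","bracket_center"):
    for x in arm.recognise(t,"wrist")[:2]: 
        q=w(c,x["xyz"]); print(t,np.round(q,3),"u,v",np.round([(q-M)@U,(q-M)@V],3),x["score"])
t=1.45; n=np.array([np.cos(t),0,np.sin(t)]); 
def B(r,h,v): return M+U*(-r*np.sin(t)+h*np.cos(t))+V*v+np.array([0,0,.022+r*np.cos(t)+h*np.sin(t)])
for r,h in((.109,.05),(.005,.05),(.15,.005)):
    for v in (-.03,.03): 
        u_=px(c,B(r,h,v)); print(r,h,v,u_*800/512); cv2.circle(im,tuple(int(a) for a in u_),2,(0,0,255),-1)
cv2.imwrite("pics/f.png",cv2.resize(im,(800,600)))
```

```text
[0.52572386 0.11408886 0.33932395] [9.83031322e-04 3.90594316e-05 1.01472120e-03] 0.042567643782199203 8.25 -0.005615222666567261
wide_rim [0.608 0.138 0.043] u,v [-0.042  0.01 ] 0.89
bracket_center [0.609 0.128 0.046] u,v [-0.043  0.   ] 0.79
0.109 0.05 -0.03 [442.60400046 362.1020646 ]
0.109 0.05 0.03 [445.39404746 248.57985665]
0.005 0.05 -0.03 [627.55366341 352.2067998 ]
0.005 0.05 0.03 [642.54161047 243.7113447 ]
0.15 0.005 -0.03 [360.14467127 336.73966244]
0.15 0.005 0.03 [357.58283567 238.30181179]
```

View pics/f.png

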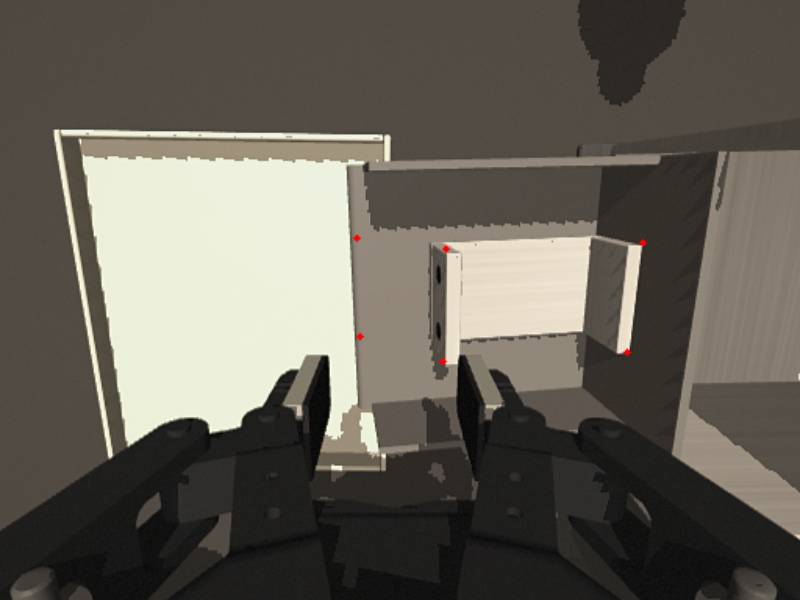

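The overlay matches: the bin is at its stop and the bracket lies on the ramp, with its near flange's top at (445-460, 245-365). I'll pinch that flange lightly so the raking stays controlled.

```bash
cat >> h.py <<'E'
def pose(r,h,v=0,t=1.45):
    n=np.cos(t)*U+np.array([0,0,np.sin(t)]); td=-np.sin(t)*U+np.array([0,0,np.cos(t)])
    z=-n; y=-td; Rm=R.from_matrix(np.c_[np.cross(y,z),y,z])
    return M+np.array([0,0,.022])+r*td+h*n+V*v-.1734*z, Rm
E
python3 - <<'E'
from h import *
p,Rm=plan([(*pose(.105,.085),4)],cl=0)
plan([(*pose(.105,.022),5)],cl=0,p=p,Rm=Rm)
E
```

```text
0.03, -0, -0, 0, 0.014, 0.012, 0 ,
0.03, -0, -0, 0, 0.014, 0.011, 0 ,
0.03, -0, -0, 0, 0.015, 0.011, 0 ,
0.03, -0, -0, 0.001, 0.015, 0.01, 0 ,
-- [0.5795 0.1236 0.2912]
0, -0, -0, -0, -0, 0.013, 0 ,
0, -0, -0, -0, -0, 0.013, 0 ,
0, -0, -0, -0, -0, 0.012, 0 ,
0, -0, -0, -0, -0, 0.013, 0 ,
0, -0, -0, -0, -0, 0.012, 0 ,
-- [0.572  0.1224 0.2287]
```

Emit:
step_arm(motion=[0.03, 0, 0, 0, 0.014, 0.012, 0, 0.03, 0, 0, 0, 0.014, 0.011, 0, 0.03, 0, 0, 0, 0.015, 0.011, 0, 0.03, 0, 0, 0.001, 0.015, 0.01, 0, 0, 0, 0, 0, 0, 0, 0])

```text
time_s: 8.85
eef_pos: [0.5817, 0.1237, 0.29]
tcp_rot: [-1.987, -2.323, 0.145]
ft_force: [-0.2, 0.5, -1.0]
finger_gap: 0.0429
finger_force: 0.0
```

Run:
```python
from h import *
c=arm.capture("wrist")
im=cv2.cvtColor(c["color"],cv2.COLOR_RGB2BGR)
p,Rm=pose(.105,.085); o=arm.get_obs()
print(o["eef_pos"]-p,(Rm.inv()*R.from_rotvec(o["tcp_rot"])).as_rotvec())
cv2.imwrite("pics/g.png",cv2.resize(im,(800,600)))
plan([(*pose(.105,.022),5)],cl=0)
```

```text
[0.00180796 0.00049308 0.00025354] [0.00215276 0.00047817 0.0021833 ]
-0, -0, -0, -0, -0, 0.013, 0 ,
-0, -0, -0, -0, -0, 0.013, 0 ,
-0, -0, -0, -0, -0.001, 0.012, 0 ,
-0, -0, -0, -0, -0, 0.013, 0 ,
-0, -0, -0, -0, -0.001, 0.012, 0 ,
-- [0.5716 0.1222 0.2291]
```

View pics/g.png

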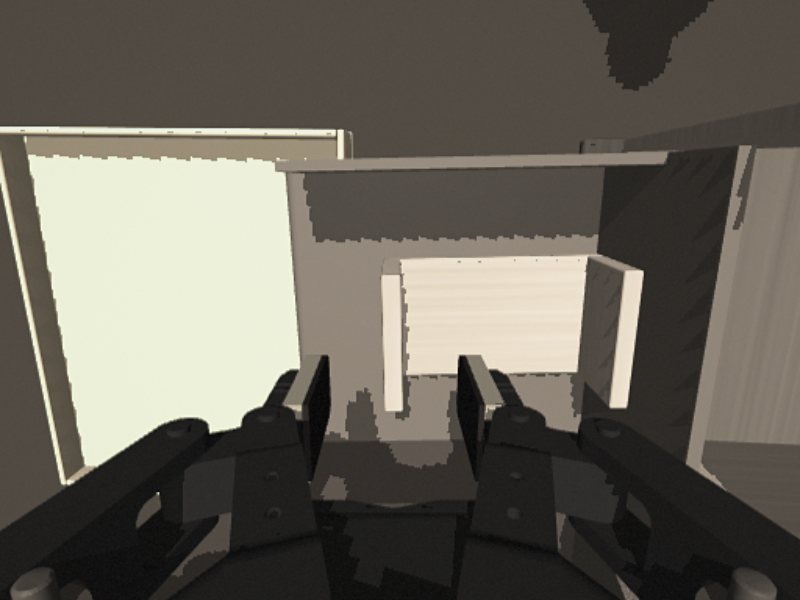

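The flange at x≈392 is centred between the pads (315 and 473), so I'll descend and close.

Emit:
step_arm(motion=[0, 0, 0, 0, 0, 0.013, 0, 0, 0, 0, 0, 0, 0.013, 0, 0, 0, 0, 0, -0.001, 0.012, 0, 0, 0, 0, 0, 0, 0.012, 0, 0, 0, 0, 0, 0, 0.01, 0, 0, 0, 0, 0, 0, 0, 0])

```text
time_s: 9.5
eef_pos: [0.5722, 0.1222, 0.2313]
tcp_rot: [-1.991, -2.321, 0.143]
ft_force: [-0.9, 0.9, 0.1]
finger_gap: 0.0429
finger_force: 0.0
```

Emit:
step_arm(motion=[0, 0, 0, 0, 0, 0, 1, 0, 0, 0, 0, 0, 0, 1, 0, 0, 0, 0, 0, 0, 1, 0, 0, 0, 0, 0, 0, 1, 0, 0, 0, 0, 0, 0, 1, 0, 0, 0, 0, 0, 0, 1], grip_force=40)

```text
time_s: 10.1
eef_pos: [0.573, 0.1226, 0.2346]
tcp_rot: [-1.992, -2.324, 0.138]
ft_force: [-2.2, 1.9, 5.0]
finger_gap: 0.0071
finger_force: 39.4
```

Run:
```python
from h import *
o=arm.get_obs(); p,Rm=pose(.105,.022); print(Rm.inv().apply(o["eef_pos"]-p))
# slide along ramp, then level off and lower into tray
p,Rm=plan([(*pose(.130,.026),4),(*pose(.274,.028),14)])
# bracket bottom below tip: 0.022-0.005 ; head flange at centre-48mm
c=-.226
print("lower"); plan([(P(c-.048,0,.050),9,4),(P(c-.048,0,.021),9,6)],p=p,Rm=Rm)
```

```text
[ 0.00047047  0.00047369 -0.00603952]
0, -0, -0.001, -0, -0.006, 0, 1 ,
0, -0, -0.001, -0, -0.006, 0.001, 1 ,
0, -0, -0.001, -0, -0.007, 0, 1 ,
0, -0, -0.001, -0, -0.006, 0.001, 1 ,
-- [0.5483 0.1187 0.2355]
0, -0, 0, -0, -0.01, -0, 1 ,
0, -0, 0, -0, -0.01, -0, 1 ,
0, -0, 0, -0, -0.01, -0, 1 ,
0, -0, 0, -0, -0.01, -0, 1 ,
0, -0, 0, -0, -0.01, -0, 1 ,
0, -0, 0, -0, -0.01, -0, 1 ,
0, -0, 0, -0, -0.011, -0, 1 ,
0, -0, 0, -0, -0.01, -0, 1 ,
0, -0, 0, -0, -0.011, -0, 1 ,
0, -0, 0, -0, -0.01, -0, 1 ,
0, -0, 0, -0, -0.011, -0.001, 1 ,
0, -0, 0, -0, -0.01, -0, 1 ,
0, -0, 0, -0, -0.011, -0.001, 1 ,
0, -0, 0, -0, -0.01, -0, 1 ,
-- [0.4073 0.0963 0.2546]
lower
-0.03, -0, 0, -0, -0.006, 0.008, 1 ,
-0.03, -0, 0, -0, -0.006, 0.008, 1 ,
-0.03, -0, 0, -0, -0.007, 0.008, 1 ,
-0.03, -0, 0, -0, -0.006, 0.008, 1 ,
-- [0.3812 0.0922 0.2237]
0, -0, 0, -0, -0, 0.005, 1 ,
0, -0, 0, -0, -0, 0.005, 1 ,
0, -0, 0, -0, -0, 0.005, 1 ,
0, -0, 0, -0, -0, 0.005, 1 ,
0, -0, 0, -0, -0, 0.005, 1 ,
0, -0, 0, -0, -0, 0.004, 1 ,
-- [0.3813 0.0923 0.1947]
```

Emit:
step_arm(motion=[0, 0, 0, 0, -0.005, -0.001, 1, 0, 0, 0, 0, -0.006, -0.001, 1, 0, 0, 0, 0, -0.007, 0, 1, 0, 0, 0, 0, -0.008, 0, 1])

```text
time_s: 10.5
eef_pos: [0.5468, 0.1182, 0.2381]
tcp_rot: [-1.992, -2.322, 0.141]
ft_force: [0.1, 0.1, -1.8]
finger_gap: 0.0068
finger_force: 39.0
```

Emit:
step_arm(motion=[0, 0, 0, 0, -0.01, 0, 1, 0, 0, 0, 0, -0.01, 0, 1, 0, 0, 0, 0, -0.01, 0, 1, 0, 0, 0, 0, -0.01, 0, 1, 0, 0, 0, 0, -0.01, 0, 1])

```text
time_s: 11.0
eef_pos: [0.4977, 0.1108, 0.2449]
tcp_rot: [-1.992, -2.323, 0.139]
ft_force: [-0.9, 0.1, -2.0]
finger_gap: 0.0071
finger_force: 39.0
```

Run:
```python
from h import *
o=arm.get_obs(); p,Rm=pose(.105,.022); print(Rm.inv().apply(o["eef_pos"]-p),o["ft_force"],o["finger_gap"])
c=arm.capture("scene")
cv2.imwrite("pics/i.png",cv2.resize(cv2.cvtColor(c["color"][130:310,150:390],cv2.COLOR_RGB2BGR),(720,540),interpolation=cv2.INTER_CUBIC))
```

```text
[ 0.00054416 -0.07647554 -0.0071265 ] [-0.92688217  0.13319501 -2.03777853] 0.007091417213082414
```

View pics/i.png

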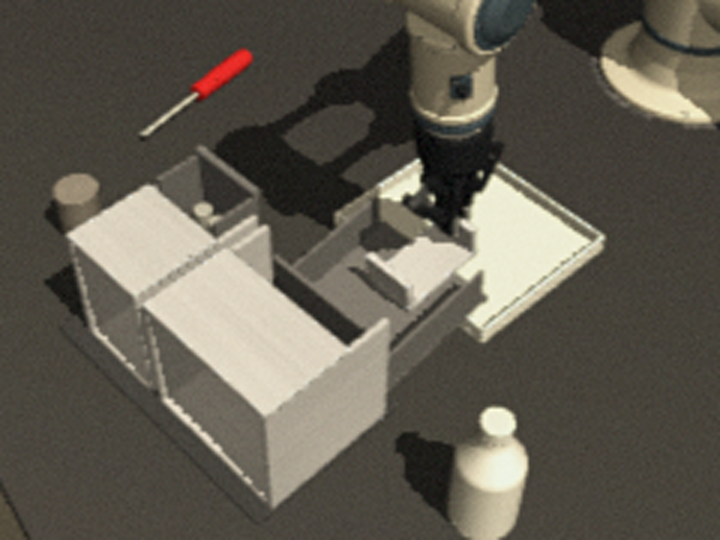

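The bracket is held and moving over the lip at (410,260), and everything else is undisturbed. I'll carry on.

Emit:
step_arm(motion=[0, 0, 0, 0, -0.011, 0, 1, 0, 0, 0, 0, -0.012, 0, 1, 0, 0, 0, 0, -0.012, 0, 1, 0, 0, 0, 0, -0.012, 0, 1, 0, 0, 0, 0, -0.012, 0, 1, 0, 0, 0, 0, -0.012, 0, 1, 0, 0, 0, 0, -0.012, 0, 1, 0, 0, 0, 0, -0.012, 0, 1])

```text
time_s: 11.85
eef_pos: [0.4047, 0.0964, 0.2562]
tcp_rot: [-1.993, -2.323, 0.139]
ft_force: [0.2, -0.1, -1.7]
finger_gap: 0.0075
finger_force: 39.2
```

Run:
```python
from h import *
o=arm.get_obs(); print(o["eef_pos"],o["ft_force"],o["finger_gap"])
c=-.226
plan([(P(c-.048,0,.055),9,4),(P(c-.048,0,.028),9,6)])
```

```text
[0.40473865 0.09643856 0.25622463] [ 0.185356   -0.06398993 -1.70797392] 0.0074764580253897355
-0.03, -0, -0.001, -0, -0.005, 0.007, 1 ,
-0.03, -0, -0.001, -0, -0.006, 0.007, 1 ,
-0.03, -0, -0.001, -0, -0.006, 0.008, 1 ,
-0.03, -0, -0.001, -0.001, -0.006, 0.007, 1 ,
-- [0.3809 0.0917 0.2282]
0, -0, -0, 0, 0, 0.004, 1 ,
0, -0, -0, 0, 0, 0.005, 1 ,
0, -0, -0, 0, 0, 0.004, 1 ,
0, -0, -0, 0, 0, 0.005, 1 ,
0, -0, -0, 0, 0, 0.004, 1 ,
0, -0, -0, 0, 0, 0.005, 1 ,
-- [0.381  0.0917 0.2012]
```

Emit:
step_arm(motion=[-0.03, 0, 0, 0, -0.005, 0.007, 1, -0.03, 0, 0, 0, -0.006, 0.007, 1, -0.03, 0, 0, 0, -0.006, 0.008, 1, -0.03, 0, 0, 0, -0.006, 0.007, 1, 0, 0, 0, 0, 0, 0.004, 1, 0, 0, 0, 0, 0, 0.005, 1, 0, 0, 0, 0, 0, 0.004, 1])

```text
time_s: 12.55
eef_pos: [0.3808, 0.0927, 0.2157]
tcp_rot: [-2.045, -2.385, 0.0]
ft_force: [-0.8, -0.1, -2.8]
finger_gap: 0.0071
finger_force: 39.3
```

Emit:
step_arm(motion=[0, 0, 0, 0, 0, 0.004, 1, 0, 0, 0, 0, 0, 0.004, 1, 0, 0, 0, 0, 0, 0.003, 1, 0, 0, 0, 0, 0, 0, 1])

```text
time_s: 12.95
eef_pos: [0.3805, 0.0927, 0.2042]
tcp_rot: [-2.045, -2.384, 0.001]
ft_force: [0.2, 0.5, -2.9]
finger_gap: 0.0072
finger_force: 39.3
```

Not yet resting, so I'll lower in 2 mm rows until it touches.

Emit:
step_arm(motion=[0, 0, 0, 0, 0, 0.002, 1, 0, 0, 0, 0, 0, 0.002, 1, 0, 0, 0, 0, 0, 0, 1])

```text
time_s: 13.25
eef_pos: [0.3806, 0.0927, 0.2007]
tcp_rot: [-2.045, -2.385, 0.0]
ft_force: [0.1, 0.6, -2.6]
finger_gap: 0.0072
finger_force: 39.3
```

Emit:
step_arm(motion=[0, 0, 0, 0, 0, 0.002, 1, 0, 0, 0, 0, 0, 0, 1])

```text
time_s: 13.45
eef_pos: [0.3807, 0.0927, 0.2003]
tcp_rot: [2.045, 2.384, 0.001]
ft_force: [-4.8, -0.9, 6.6]
finger_gap: 0.0074
finger_force: 40.5
```

Touching down. I'll open partway, then rise slowly.

Emit:
step_arm(motion=[0, 0, 0, 0, 0, 0, 0.4, 0, 0, 0, 0, 0, 0, 0.3, 0, 0, 0, 0, 0, 0, 0.3, 0, 0, 0, 0, 0, 0, 0.3, 0, 0, 0, 0, 0, 0, 0.3])

```text
time_s: 13.95
eef_pos: [0.3806, 0.0927, 0.1988]
tcp_rot: [-2.045, -2.385, 0.0]
ft_force: [0.4, -0.2, -0.3]
finger_gap: 0.0297
finger_force: 0.0
```

Emit:
step_arm(motion=[0, 0, 0, 0, 0, -0.005, 0.3, 0, 0, 0, 0, 0, -0.015, 0.3, 0, 0, 0, 0, 0, -0.03, 0.3, 0, 0, 0, 0, 0, -0.04, 0.3, 0, 0, 0, 0, 0, -0.04, 0.3, 0, 0, 0, 0, 0, -0.02, 0.3, 0, 0, 0, 0, 0, 0, 0.3])

```text
time_s: 14.65
eef_pos: [0.3809, 0.0928, 0.3531]
tcp_rot: [2.042, 2.381, 0.008]
ft_force: [0.6, 1.1, -0.5]
finger_gap: 0.0298
finger_force: 0.0
```

Run:
```python
from h import *
print(arm.get_obs()["eef_pos"])
c=arm.capture("wrist"); d=arm.capture("scene")
for x in arm.recognise("bracket_center","wrist")[:1]: q=w(c,x["xyz"]);print(q,(q-M)@U,(q-M)@V)
f=lambda i,s:cv2.resize(cv2.cvtColor(i,cv2.COLOR_RGB2BGR),s,interpolation=cv2.INTER_CUBIC)
cv2.imwrite("pics/j.png",np.hstack([f(c["color"],(400,300)),f(d["color"][130:310,150:390],(400,300))]))
```

```text
[0.38088104 0.09275601 0.35305022]
[0.43379533 0.10071762 0.01223806] -0.22042350130609106 0.0006069263775119478
```

View pics/j.png

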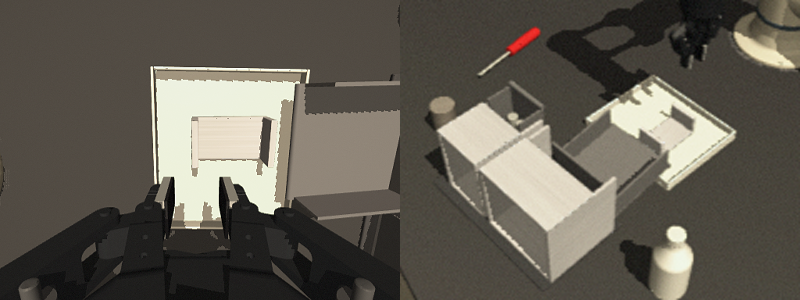

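The bracket lies flat in the tray at (233,138) in the wrist view, clear of the lip at x≈290. The bin is still forward, the narrow bin is shut, and the bystanders haven't moved.

```bash
python3 -c "
from h import *
print(arm.close_job())"
```

```text
the job is handed in; nothing more can be done
None
```

The job is handed in, but no verdict came back: the wide bin is swung forward to its stop and the bracket lies flat in the tray, about 20 mm clear of the bin; I pinched its near flange to draw it over the lip, and the narrow bin and bystanders were left undisturbed.

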